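# Complete the run rack, then show its open tube to the camera

### The arm

A 6-joint arm with a two-finger parallel gripper is mounted at the origin on a cart in front of the work surface, level with it; the furniture and walls round the work are solid. World frame = base frame: x ahead of the robot, y to its left, z up, the work surface at z = 0. Lengths are in mm, angles in rad, forces in N, time in s.
With the tool pointing down it reaches from about 275 to 750 mm from the base axis. Payload 10.2 kg.
Tool frame: the origin (TCP) lies at the centre of the arm's flange, where the gripper is bolted on; the fingertips stand 173 mm ahead of it and the grasp point (between the pads) lies 155 mm ahead of it; z points along the fingers, y is the line along which they close (so a half turn about z gives the same grasp; the last joint's range is limited). The gripper opens to 85 mm and grips with 20 to 120 N. Pads are 22 mm wide; open, the fingers measure 114 mm over their backs; the gripper's body (76 mm by 85 mm) begins 54 mm behind the grasp point. The pads swing forward as they close: fully open they stand 13 mm farther back than shut.
Start: joints at [0.958, 0.313, 1.498, -0, 1.331, -0.223], TCP at [199.515, 485.619, 404.694] pointing down, gripper open.
Joint ranges: [-2.94, 2.94], [-0.97, 2.17], [0.19, 2.56], [-1.23, 4.37], [0.02, 3.11], [-2.88, 2.88]. Speed limits (rad/s): [2.39, 2.39, 3.01, 3.14, 3.14, 3.14].

### API

Orientations are given as a unit quaternion [w, x, y, z].
In Python, from rig import ctrl gives the robot as it stands.
- The arm moves only by the shell command python3 steer.py [OPENING] [FORCE], which reads ROWS from standard input. ROWS is a JSON list of rows, 1 to 8 of them, each an object with the fields d (a list: dx, dy, dz in mm), rotvec (a list: a rotation vector rx, ry, rz in rad); a field left out counts as zero; each row is the pose to reach, as a shift and turn from the pose commanded when the command began, along the tool's axes at that moment; what a row does not reach only later rows make up. A row lasts 1/10 s, in which the tool goes at most 50 mm and 0.15 rad, less where a joint would pass 70% of its speed; a pose out of reach is approached as far as the arm can. OPENING is the opening from 0.0 (shut) to 1.0 (fully open), set as the command begins (- or left out keeps the last). The fingers move at their own pace and stop on an object; FORCE is the grip in N (left out, the last holds). Time passes only in rows, so rows that do not move let the fingers close. It prints the time, the measured TCP pose, the force, the opening and the grip force at its end. Input that does not fit is refused with a message, and nothing moves.
- ctrl.sense(): the state, without advancing time (a new reading comes with each control period).
- ctrl.capture(name): name is "side" or "top"; returns the picture (400x640x3 uint8, red, green, blue); there is no depth.
- ctrl.calibration(name): a dict with "fx", "fy", "cx", "cy" (pixels), "distortion" ([k1, k2, p1, p2, k3] as OpenCV has them; the pictures are not rectified), "position" and "attitude" of the camera in the world. Camera axes: x right, y down, z forward; pixel columns grow to the right and rows downward; lengths in mm; the calibration is good to about 2 mm. A picture is of the moment at which its call begins. calibration takes no time and is no camera call.
- ctrl.finish_job(): hands the job in; it is judged then, once.
The state is a dict: "time_s": time; "joints": joint angles; "dq": joint speeds; "tau": joint torques, N m; "eef_pos": TCP position; "ee_rot": TCP orientation; "force": force on the tool from outside, world axes, zero at the start; "wrist_torque": the same for the moment, N m; "grip_width": opening from 0.0 (shut) to 1.0 (fully open); "grip_force": force on a finger pad.
Only numpy, scipy, OpenCV 4.12 (cv2) and the standard library are available. Lean on these libraries where they do the work, as an engineer would, in place of code of your own. Each camera call takes 0.05 s, during which the arm holds its last target. There are 200 camera calls.

### The job

This run rack goes on the analyser next - it is the grey five-place rack in which one tube has lost its cap: move the two capped tubes from the other grey rack into its two empty places, one in each, standing right down on the bottom and not dropped in. Then draw the open glass tube out of the run rack and hold it still in the air, mouth up, in front of the inspection camera on the stand, so that a colleague can check it: the middle of its length 10 cm straight out from the face of the ring light, the tube square across the line of sight (leaned to match the camera's tilt). The job ends with the tube still held there; its own place stays empty, the other two tubes stay in theirs, and the camera and the rest of the bench are left alone.

Things in the scene. Friction and masses are not known exactly. Their poses are not given: they have to be found in the camera images.
- run_rack: the run rack: dark grey, 45 x 134 x 42 mm, fixed; it holds the open tube and two capped ones. Origin at the bench under its middle. Five round bores at its y = -51, -25.5, 0, 25.5, 51 mm, x = -1.4 mm, 15.5 mm wide with a small chamfer, from the rim at z = 42 mm straight down to a floor at z = 5 mm. Grip tubes across its short side (closing along its x): neighbouring caps are only 8 mm apart
- intake_rack: the other rack, the same in every size, fixed; it holds only the two capped tubes to be moved. Which rack stands to the left changes. Origin at the bench under its middle
- run_rack_cell1 (a point): at the bottom of a place of the rack that must be filled, centred in its bore, where the underside of a fully seated tube lies; z up (the second place, at y = -25.5 mm of the rack)
- run_rack_cell4 (a point): at the bottom of a place of the rack that must be filled, centred in its bore, where the underside of a fully seated tube lies; z up (the end place, at y = +51 mm of the rack)
- open_tube: the open tube: clear glass tube without a cap, straight, 13 mm across, 98 mm tall, 14 g, in one of the run rack's places. Origin at the centre of its underside, z along the tube to the mouth
- open_tube_mid (a point): the middle of the open tube: on its axis, 49 mm above its underside
- run_tube_1: capped sample tube standing in the run rack: clear body 13 mm across, peach rubber cap 17.4 mm across over its top 22 mm, 88 mm tall overall, 11 g. Origin at the centre of its underside, z along the tube to the cap. Stays where it is
- run_tube_2: capped sample tube standing in the run rack: clear body 13 mm across, peach rubber cap 17.4 mm across over its top 22 mm, 90 mm tall overall, 11 g. Origin at the centre of its underside, z along the tube to the cap. Stays where it is
- new_tube_1: capped sample tube standing in the other rack: clear body 13 mm across, peach rubber cap 17.4 mm across over its top 22 mm, 88 mm tall overall, 11 g. Origin at the centre of its underside, z along the tube to the cap. To be moved
- new_tube_2: capped sample tube standing in the other rack: clear body 13 mm across, peach rubber cap 17.4 mm across over its top 22 mm, 88 mm tall overall, 11 g. Origin at the centre of its underside, z along the tube to the cap. To be moved
- view_point (a point): the point in the air on which the camera is focused: on the lens axis, 100 mm out from the face of the ring light. Its x axis points from here to the camera, rising along the line of sight; y lies level; z is square to the sight, up and leaning away from the camera: the direction from foot to mouth in which the open tube must stand. Turns with the camera head
- camera_head: black inspection camera with a round ring light, 66 mm across and 94 mm long, in a fork on a retort stand; stiff, tilted 0.3 to 0.65 rad downward. Origin at its pivot 305 mm above the bench; it looks along its own -x, the ring light's face is 70 mm out. Not to be touched
- camera_stand: retort stand of the camera: grey base 130 x 100 x 15 mm, steel rod 12 mm thick and 404 mm tall, 30 mm behind the middle of the base (+x); the camera looks toward its -x. Fixed. Origin at the bench under the middle of the base
- slide_box: bystander: blue slide box 30 x 82 x 28 mm, origin under its middle
- dropper_brown: bystander: brown dropper bottle 36 mm across, 98 mm tall, origin under its middle
- dropper_blue: bystander: white dropper bottle with a blue tip, 36 mm across, 98 mm tall, origin under its middle
- tape_roll: bystander: green roll of tape 52 mm across, 19 mm tall, origin under its middle
- marker: bystander: marker pen 130 mm long, 13 mm thick, lying along its y, origin under its middle
- lying_tube: bystander: capped tube 88 mm long, 17 mm thick, lying along its y, origin under its middle
- film_roll: bystander: white roll of film 60 mm across, 50 mm tall, origin under its middle

How it is judged:
By the outcome, as a careful person would: the job done as asked, in the order asked, and still so for the second after the job is handed in, while the arm keeps its last pose, push and grip.
It also fails if it takes over 72 s, if anything falls off the work surface, if the arm or the gripper's body presses on something with over 40 N, if the wrist force passes 120 N, or if a joint passes its speed limit or range.

## Working session

There is one attempt and no reset: what is moved stays moved. The work goes in short steps, Python scripts to look and compute and a shell command to move; the robot and the scene stay as the last step left them, time stands still between calls to the robot, and variables do not carry over. Pictures are saved under pics/ and viewed, at most 10 in all, crops included, and the job is handed in when it is done.

```bash
ls; mkdir -p pics
python3 - <<'E'
from rig import ctrl
import cv2
print(ctrl.sense())
for n in("side","top"):
    im=ctrl.capture(n); cv2.imwrite(f"pics/{n}0.png",im[:,:,::-1]); print(n,ctrl.calibration(n))
E
```

```text
pics
rig.py
steer.py
{'time_s': 0.0, 'joints': array([ 9.57590194e-01,  3.13430125e-01,  1.49844206e+00, -1.59675460e-07,
        1.33096777e+00, -2.23404742e-01]), 'dq': array([ 4.03997214e-04, -1.44330275e-04, -1.24914860e-03,  1.47960836e-03,
        8.95206190e-05, -1.23118274e-03]), 'tau': array([ 6.50218499e-05, -4.12267399e+01, -2.59744889e+01, -1.78483556e-04,
        4.13499321e-03,  1.78556195e-05]), 'eef_pos': array([199.49214054, 485.57734985, 404.14322994]), 'ee_rot': array([-2.53263969e-04,  1.93669055e-01,  9.81066720e-01, -5.69910307e-04]), 'force': array([0.20027432, 0.48445414, 0.17916241]), 'wrist_torque': array([0.00506649, 0.04844428, 0.02158506]), 'grip_force': 0.0, 'grip_width': 1.0046479915650228}
side {'fx': 386.82415956729614, 'fy': 386.82415956729614, 'cx': 316.2369690976386, 'cy': 202.5207640304776, 'distortion': array([0.03292471, 0.        , 0.        , 0.        , 0.        ]), 'position': array([ -95.58023364, -965.81671225,  704.44506666]), 'attitude': array([-0.51872232,  0.80299743, -0.2495781 ,  0.15437958])}
top {'fx': 431.9494521686036, 'fy': 431.9494521686036, 'cx': 322.6969949015622, 'cy': 199.3734410661354, 'distortion': array([-0.07629053,  0.        ,  0.        ,  0.        ,  0.        ]), 'position': array([ 337.40277721,  -23.94104256, 1659.79264663]), 'attitude': array([-0.04310107,  0.70791071, -0.70305547,  0.05213177])}
```

View pics/side0.png

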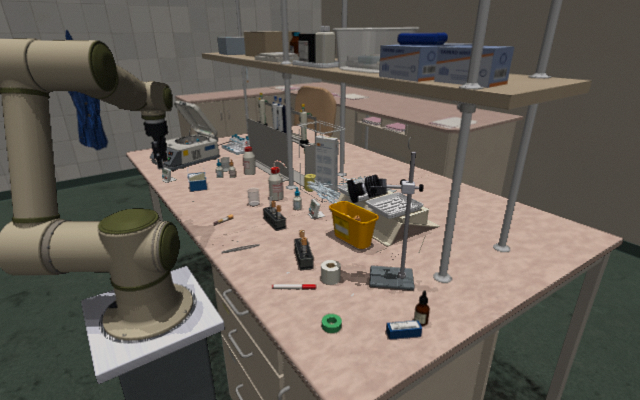

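View pics/top0.png

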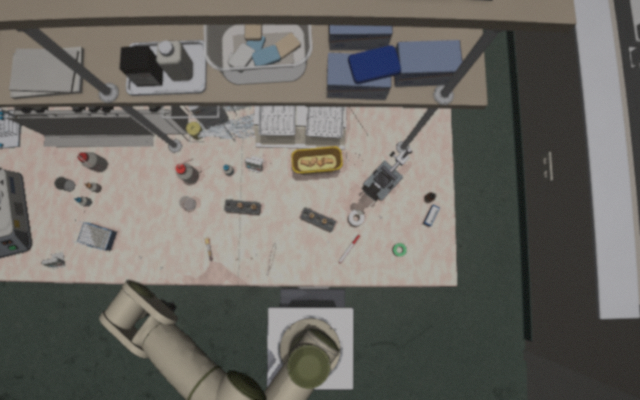

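The side view shows racks near (275,216) and (304,252) and the stand at (392,275) with its camera head near (405,188). In the top view the racks are at (243,208) and (318,219) and the stand at (382,181). Next I'll enlarge both areas.

```bash
cat > h.py <<'E'
import numpy as np,cv2
from scipy.spatial.transform import Rotation as R
from rig import ctrl
def cam(n):
    c=ctrl.calibration(n);q=c["attitude"]
    return np.array([[c["fx"],0,c["cx"]],[0,c["fy"],c["cy"]],[0,0,1]]),c["distortion"],R.from_quat(q,scalar_first=True).as_matrix(),c["position"]
def rays(n,px):
    K,d,M,p=cam(n);u=cv2.undistortPoints(np.array(px,float).reshape(-1,1,2),K,d)[:,0]
    v=np.c_[u,np.ones(len(u))]@M.T
    return p,v/np.linalg.norm(v,axis=1)[:,None]
def plane(n,px,z):
    p,v=rays(n,px);return p+v*((z-p[2])/v[:,2])[:,None]
def proj(n,P):
    K,d,M,p=cam(n);return cv2.projectPoints((np.array(P,float).reshape(-1,3)-p)@M,np.zeros(3),np.zeros(3),K,d)[0][:,0]
def tri(a,b):  # side px, top px -> points, gap
    p,v=rays("side",a);q,w=rays("top",b);out=[]
    for i in range(len(v)):
        s=np.linalg.lstsq(np.c_[v[i],-w[i]],q-p,rcond=None)[0]
        A,B=p+s[0]*v[i],q+s[1]*w[i];out.append(np.r_[(A+B)/2,np.linalg.norm(A-B)])
    return np.array(out)
E
python3 - <<'E'
import cv2,numpy as np
s=cv2.imread("pics/side0.png");t=cv2.imread("pics/top0.png")
a=cv2.resize(s[196:274,256:324],None,fx=7,fy=7,interpolation=cv2.INTER_CUBIC)
b=cv2.resize(t[190:240,215:345],None,fx=6,fy=6,interpolation=cv2.INTER_CUBIC)
c=cv2.resize(s[145:295,350:440],None,fx=4,fy=4,interpolation=cv2.INTER_CUBIC)
d=cv2.resize(t[135:210,345:425],None,fx=5,fy=5,interpolation=cv2.INTER_CUBIC)
cv2.imwrite("pics/b.png",b)
H=600;im=np.zeros((H,800,3),np.uint8);im[:a.shape[0],:476]=a;im2=np.zeros((H,800,3),np.uint8);im2[:600,:360]=c;im2[:375,400:800]=d
im[:b.shape[0]*0+1]=0
cv2.imwrite("pics/a1.png",im[:546,:476]);cv2.imwrite("pics/c1.png",im2)
E
```

```text
(no output)
```

View pics/a1.png

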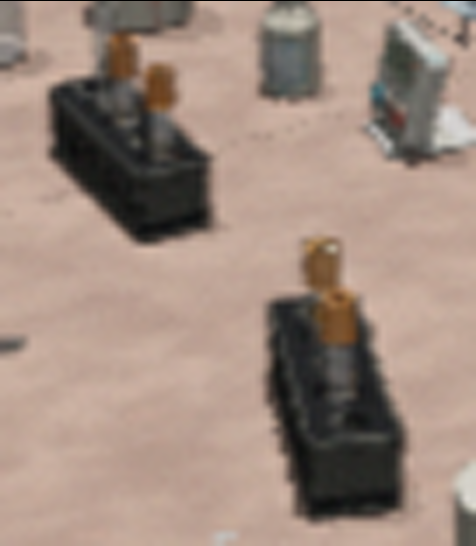

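View pics/b.png

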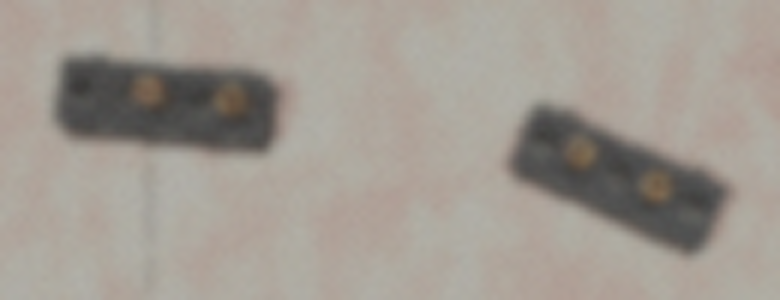

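View pics/c1.png

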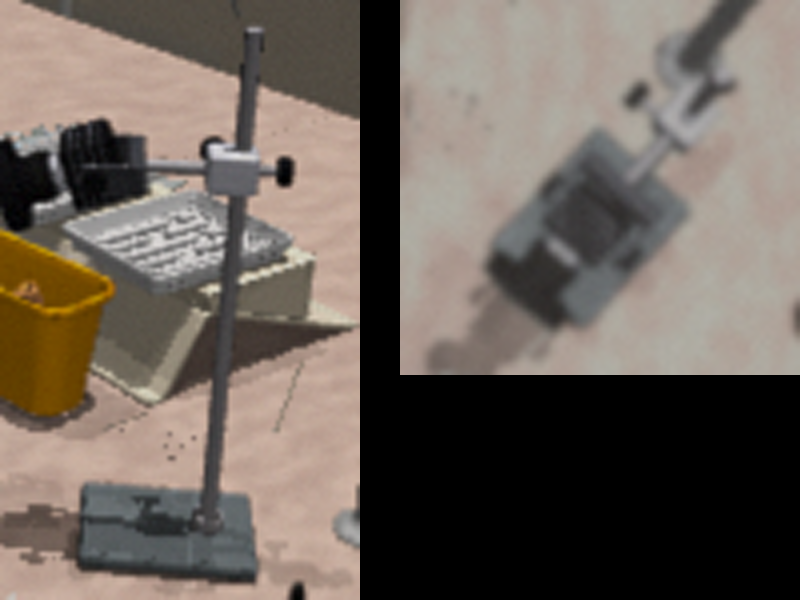

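The left rack (top view, 243,208) is the run rack. Its caps sit at crop b (148,90) and (230,98), and a faint glass tube stands behind the left cap (side crop 100,50). That matches places 0 and −51 capped, with the open tube at +25.5. The intake rack's caps are at (580,152) and (655,187). The camera's arm is seen at side crop c1 (80–200,165), and from the top the head points lower left. Next: measure the caps and racks from both views.

```bash
cat >> h.py <<'E'
def avg(n,k=8): return np.mean([ctrl.capture(n).astype(float) for _ in range(k)],0)
def blobs(im,roi,f,amin=3):
    # weighted centroids of mask inside roi(x0,y0,x1,y1), at 8x upsampling
    x0,y0,x1,y1=roi;c=cv2.resize(im[y0:y1,x0:x1].astype(np.float32),None,fx=8,fy=8,interpolation=cv2.INTER_CUBIC)
    m=f(c).astype(np.uint8);n,l,s,ce=cv2.connectedComponentsWithStats(m)
    return [np.r_[(ce[i]+.5)/8-.5+[x0,y0],s[i,4]/64,s[i,2]/8,s[i,3]/8] for i in range(1,n) if s[i,4]/64>amin]
orange=lambda c:(c[:,:,0]-c[:,:,2]>45)&(c[:,:,0]-c[:,:,1]>18)
E
python3 - <<'E'
from h import *
np.set_printoptions(precision=2,suppress=True)
ims={n:avg(n) for n in("side","top")}
np.savez("pics/ims.npz",**ims)
for n,roi in(("side",(256,190,324,274)),("top",(215,190,345,240))):
    print(n)
    for b in blobs(ims[n],roi,orange): print(b, plane(n,[b[:2]],82)[0])
t=ims["top"][190:240,215:345]
m=(cv2.resize(t.astype(np.float32),None,fx=8,fy=8,interpolation=cv2.INTER_CUBIC).max(2)<112).astype(np.uint8)
m|=0
for c in cv2.findContours(m,cv2.RETR_EXTERNAL,cv2.CHAIN_APPROX_NONE)[0]:
    if cv2.contourArea(c)>64*50:
        r=cv2.minAreaRect(c);bx=(cv2.boxPoints(r)+.5)/8-.5+[215,190];print("rack",r[1][0]/8,r[1][1]/8,r[2]);print(np.c_[bx,plane("top",bx,42)])
E
```

```text
side
[276.27 205.86  55.72  10.12  11.  ] [524.44 233.53  82.  ]
[302.66 236.98  77.22   8.38  15.62] [478.45 -27.92  82.  ]
top
rack 34.86020278930664 13.072072982788086 23.682086944580078
[[298.87 218.34 484.27  45.08  42.  ]
 [304.12 206.37 529.7   25.89  42.  ]
 [336.04 220.37 477.63 -94.63  42.  ]
 [330.79 232.34 432.54 -75.05  42.  ]]
rack 36.09497833251953 12.985235214233398 5.710592269897461
[[223.79 211.65 507.28 328.56  42.  ]
 [225.08 198.73 556.46 325.43  42.  ]
 [261.   202.32 543.83 188.87  42.  ]
 [259.71 215.24 494.81 192.53  42.  ]]
```

Run:
```python
from h import *
np.set_printoptions(precision=2,suppress=True)
d=np.load("pics/ims.npz")
for n,roi in(("side",(256,190,324,274)),("top",(215,190,345,240))):
    im=d[n]; x0,y0,x1,y1=roi; c=im[y0:y1,x0:x1]; rb=c[:,:,0]-c[:,:,2]; print(n,np.percentile(rb,[5,50,90,99,99.9]))
    for th in (25,35,45,60,75):
        bl=blobs(im,roi,lambda c:(c[:,:,0]-c[:,:,2]>th)&(c[:,:,0]-c[:,:,1]>th*.35),2)
        if len(bl)<9:
            for b in bl: print(th,b,plane(n,[b[:2]],82)[0])
im=d["top"];print((im[203:210,236:258,0]-im[203:210,236:258,2]).round().astype(int))
im=d["side"];print((im[198:216,266:286,0]-im[198:216,266:286,2]).round().astype(int))
print((im[228:248,296:312,0]-im[228:248,296:312,2]).round().astype(int))
```

```text
side [-0.12 40.   41.62 65.38 80.46]
25 [ 288.08  234.26 4206.66   68.     84.  ] [448.89  15.2   82.  ]
25 [276.35 190.91   9.3    5.5    3.  ] [596.27 363.68  82.  ]
25 [312.43 212.32   4.86   2.25   2.62] [605.86 106.39  82.  ]
35 [ 287.73  235.06 3977.75   68.     84.  ] [445.21  11.2   82.  ]
35 [312.41 212.41   2.14   1.5    1.75] [605.39 105.82  82.  ]
45 [276.27 205.86  55.72  10.12  11.  ] [524.44 233.53  82.  ]
45 [302.66 236.98  77.22   8.38  15.62] [478.45 -27.92  82.  ]
60 [272.94 203.21  12.23   3.88   5.5 ] [525.7  262.54  82.  ]
60 [278.15 208.08  18.05   3.88   6.38] [520.67 211.92  82.  ]
60 [302.84 237.67  52.98   7.25  14.88] [476.54 -32.05  82.  ]
75 [278.46 209.43   3.8    2.12   3.25] [515.83 200.85  82.  ]
75 [304.11 239.69  14.5    3.88   7.25] [472.88 -45.44  82.  ]
top [ 2.75 16.   21.62 26.62 39.63]
35 [239.44 204.58   7.5    3.12   3.12] [529.72 262.93  82.  ]
35 [253.   206.63   5.08   2.88   2.5 ] [522.51 212.67  82.  ]
35 [311.63 215.56   5.78   2.75   2.62] [491.24  -3.27  82.  ]
35 [324.05 220.97   8.23   3.12   3.62] [471.66 -48.93  82.  ]
[[ 7 16 2
[... 1930 characters left out ...]
63 66 64 64 47 37 38 41 40 40 40 41]
 [39 39 40 46 62 66 64 63 47 40 40 39 40 40 42 42]
 [40 39 40 43 60 67 65 63 50 43 41 41 44 43 42 42]
 [40 41 41 40 41 55 68 80 76 76 54 42 42 43 42 40]
 [25 24 20 14 10 32 74 84 68 85 69 34 38 40 41 40]
 [ 2  1  2  5 16 41 69 84 82 89 50 31 40 41 42 41]
 [-3 -3  2  6 22 52 66 74 78 74 51 29 41 43 41 42]
 [-2 -3 -1  1 19 52 65 74 76 76 55 15 28 42 41 42]
 [-1 -3 -2  0  9 31 62 70 72 77 58 11 17 36 41 42]
 [-1 -3 -2  0  5 22 62 71 73 78 62 12 10 32 42 42]
 [ 0 -2 -2  0  4 20 55 67 69 74 56 10 11 32 41 42]
 [ 0 -2 -2 -1 -1  3 14 23 25 22  8 -1  8 28 41 42]
 [ 2 -2 -2 -3 -1 -1  1  3  3  2 -1 -4  3 22 38 41]
 [ 1  1 -1 -3  1  4  1  2  2  1 -1 -2 -1 12 30 38]]
```

```bash
cat >> h.py <<'E'
def capf(c): return ((c[:,:,0]-c[:,:,2])/(c[:,:,0]+20)>.30)&(c[:,:,0]-c[:,:,2]>26)
def wc(im,px,r=3.2):
    y,x=np.mgrid[:im.shape[0],:im.shape[1]];w0=np.clip(im[:,:,0]-im[:,:,2]-6,0,None);p=np.array(px,float)
    for _ in range(15):
        w=w0*np.clip(r+.5-np.hypot(x-p[0],y-p[1]),0,1);p=np.array([(w*x).sum(),(w*y).sum()])/w.sum()
    return p
E
python3 - <<'E'
from h import *
np.set_printoptions(precision=2,suppress=True)
d=np.load("pics/ims.npz")
T=[wc(d["top"],p) for p in((239.4,204.6),(253,206.6),(311.6,215.6),(324,221))]
print(np.c_[T,plane("top",T,82)])
for b in blobs(d["side"],(256,190,324,274),capf): print(b)
# side predicted from top at 82
print(proj("side",plane("top",T,82)))
P=plane("top",T,82);print(np.linalg.norm(P[0]-P[1]),np.linalg.norm(P[2]-P[3]))
E
```

```text
[[239.43 204.69 529.28 262.93  82.  ]
 [253.09 206.34 523.59 212.37  82.  ]
 [311.46 215.24 492.38  -2.62  82.  ]
 [324.08 220.74 472.52 -49.03  82.  ]]
[309.19 190.19   8.5    6.62   1.62]
[273.02 203.48  25.39   4.38   6.88]
[278.25 208.06  28.16   4.88   6.75]
[302.7  237.72  75.69   7.75  15.5 ]
[[273.71 202.96]
 [278.78 207.84]
 [302.13 232.7 ]
 [304.61 240.18]]
50.876985951481736 50.48306651101654
```

Cap spacing comes out at 50.9 and 50.5 mm, against 51 expected, and the rack outline agrees to about 2 mm. Next is a magnified look at the camera head in both views.

Run:
```python
from h import *
np.set_printoptions(precision=2,suppress=True)
d=np.load("pics/ims.npz")
a=d["side"][168:203,340:420];b=d["top"][140:205,350:415]
f=lambda c,s:cv2.resize(np.clip(c*1.6,0,255).astype(np.uint8)[:,:,::-1],None,fx=s,fy=s,interpolation=cv2.INTER_CUBIC)
A=f(a,10);B=f(b,9)
im=np.zeros((600,800,3),np.uint8);im[:350]=A
cv2.imwrite("pics/hs.png",A);cv2.imwrite("pics/ht.png",B)
T=[wc(d["top"],p) for p in((239.4,204.6),(253,206.6))]
print(tri([(273.02,203.48),(278.25,208.06)],T))
T2=[wc(d["top"],p) for p in((311.6,215.6),(324,221))]
fa=[b for b in blobs(d["side"],(296,225,312,236),capf)];ne=[b for b in blobs(d["side"],(296,238,312,250),capf)];print(fa,ne)
print(tri([(fa[0][0],233.3),(ne[0][0],241)],T2))
# stand base corners: gray mask in the top view
```

```text
[[528.27 263.94  79.81   2.84]
 [522.77 212.94  81.22   2.05]]
[array([301.28, 232.76,  25.12,   4.88,   6.12])] [array([303.66, 241.09,  40.66,   6.62,   7.38])]
[[491.23  -1.86  79.96   3.06]
 [471.28 -48.26  79.28   3.34]]
```

View pics/hs.png

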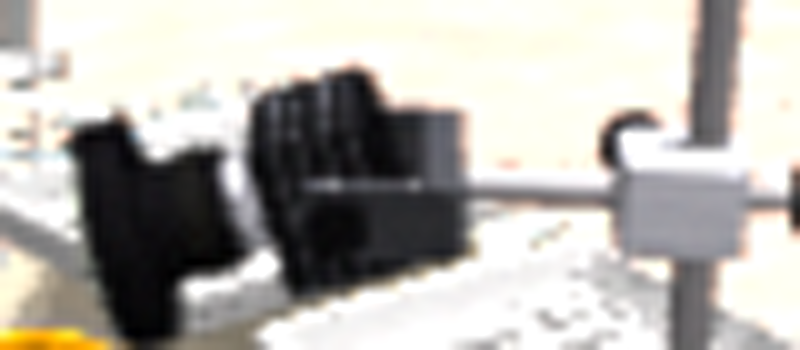

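View pics/ht.png

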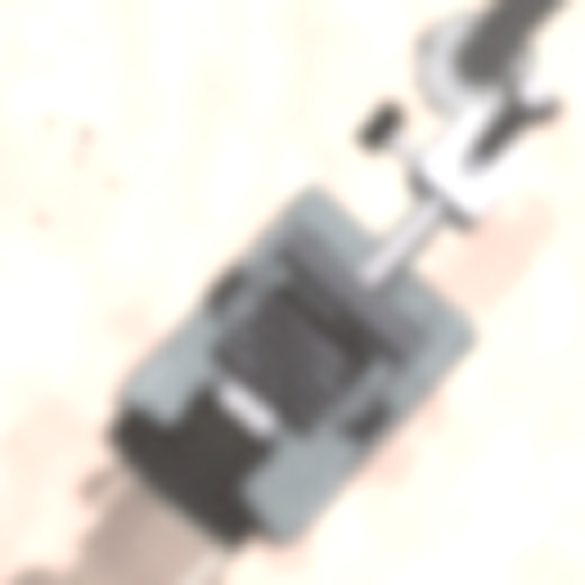

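Side crop: the ring light is seen almost edge-on, its front face running from (80,130) to (133,345), and the near pivot knob is at (335,225). Top crop: the fork knobs are at (225,290) and (370,415), the base's long edges run (315,190)→(125,390) and (475,335)→(290,535), and the head looks to the lower left. I'll convert these with rays and edge fits.

```bash
cat > head.py <<'E'
from h import *
np.set_printoptions(precision=3,suppress=True)
d=np.load("pics/ims.npz");g=d["top"].mean(2)
tp=lambda x,y:np.array([350+(x+.5)/9-.5,140+(y+.5)/9-.5]); sp=lambda x,y:np.array([340+(x+.5)/10-.5,168+(y+.5)/10-.5])
def edge(im,a,b,lo=.08,hi=.92,w=2.5):
    v=(b-a)/np.linalg.norm(b-a);n=np.array([-v[1],v[0]]);o=np.linspace(-w,w,51);pts=[]
    for t in np.linspace(lo,hi,25):
        c=a+(b-a)*t;q=(c+o[:,None]*n).astype(np.float32)
        f=cv2.remap(im.astype(np.float32),q[:,:1],q[:,1:],cv2.INTER_CUBIC).ravel();gr=np.abs(np.gradient(f))**2
        pts.append(c+n*(gr*o).sum()/gr.sum())
    vx,vy,x,y=cv2.fitLine(np.array(pts,np.float32),cv2.DIST_HUBER,0,.1,.01).ravel()
    v=np.array([vx,vy]);p=np.array([x,y]);return p+v*((a-p)@v),p+v*((b-p)@v)
if __name__=="__main__":
    e1=edge(g,tp(308,195),tp(135,385),.1,.9);e2=edge(g,tp(470,340),tp(292,535),.3,.95);e3=edge(g,tp(320,190),tp(470,330),.05,.3)
    for e in(e1,e2):
        P=plane("top",e,15);v=P[1]-P[0];print("edge",e,P[:,:2].ravel(),"yaw of -x:",np.arctan2(v[1],v[0]))
    a,b=[plane("top",e,15) for e in(e1,e2)]
    v=(a[1]-a[0])[:2];n=np.array([-v[1],v[0]])/np.linalg.norm(v);print("width",(b[0]-a[0])[:2]@n)
    K=plane("top",[tp(225,290),tp(370,415),tp(297,352)],305);print("knobs",K,"perp yaw",np.arctan2(K[1,1]-K[0,1],K[1,0]-K[0,0])-np.pi/2)
    print("rear corner of base",plane("top",[tp(315,190),tp(475,333)],15), "ring front edge",plane("top",[tp(110,435),tp(238,548)],280))
    print("side cam->", (K[2]-cam("side")[3]))
E
python3 head.py
```

```text
edge (array([383.529, 160.979]), array([363.558, 181.355])) [ 713.705 -281.024  632.179 -202.164] yaw of -x: 2.372812269608639
edge (array([401.956, 177.487]), array([382.811, 199.699])) [ 648.845 -352.149  561.064 -276.115] yaw of -x: 2.427775157300186
width 96.21625692622641
knobs [[ 611.671 -206.3    305.   ]
 [ 567.03  -257.449  305.   ]
 [ 589.489 -231.732  305.   ]] perp yaw -3.8591629466956627
rear corner of base [[ 714.995 -285.073   15.   ]
 [ 652.544 -353.704   15.   ]] ring front edge [[ 563.134 -167.509  280.   ]
 [ 522.427 -213.338  280.   ]]
side cam-> [ 685.069  734.085 -399.445]
```

```bash
cat > head2.py <<'E'
from head import *
yaw=2.415;f=np.array([np.cos(yaw),np.sin(yaw),0]);nn=np.array([-f[1],f[0],0]);piv=np.array([589.5,-231.7,305.])
gs=d["side"].mean(2)
def onpl(px):
    p,v=rays("side",px);return p+v*(((piv-p)@nn)/(v@nn))[:,None]
def lab(P): return np.c_[(P-piv)@f,P[:,2]-305]
top,bot=edge(gs,sp(80,132),sp(131,342),.12,.9,2)
if __name__=="__main__":
    print("face edge px",top,bot); Q=lab(onpl([top,bot])); print("face top/bot (ahead,up)",Q,np.linalg.norm(Q[0]-Q[1]))
    v=Q[0]-Q[1];print("tilt from face",np.arctan2(v[0],v[1]))
    rb=np.array(edge(gs,sp(132,135),sp(178,325),.75,1,1.0));print("ring back",lab(onpl(rb)))
    be=edge(gs,sp(300,292),sp(460,247),.1,.9,1.5);B=lab(onpl(be));print("body lower",B,np.arctan2(*(B[1]-B[0])[::-1]))
    m=lab(onpl([(top+bot)/2]))[0];print("mid",m,np.linalg.norm(m),np.arctan2(-m[1],m[0]))
    # knob near side is 34 mm in front of the plane
    print("knob px",lab(onpl([sp(335,225)])), "pivot proj",proj("side",[piv]),(proj("side",[piv])+.5-[340.5,168.5])*10)
    for t in(.3,.45,.6):
        c=piv+70*(np.cos(t)*f-[0,0,np.sin(t)]);u=np.array([np.sin(t)*f[0],np.sin(t)*f[1],np.cos(t)]);print(t,((proj("side",[c,c+33*u,c-33*u])-[340,168])*10).ravel())
E
python3 head2.py
```

```text
face edge px [346.108 181.101] [351.221 202.098]
face top/bot (ahead,up) [[ 77.315   7.811]
 [ 61.487 -55.425]] 65.18673555678271
tilt from face 0.24525791906904817
ring back [[ 53.533   9.787]
 [ 43.666 -48.085]]
body lower [[  9.932 -39.468]
 [-33.343 -24.08 ]] 2.7999404980728686
mid [ 69.487 -23.453] 73.33805353583249 0.32550564997933046
knob px [[  2.141 -15.829]] pivot proj [[374.123 184.78 ]] [[341.229 167.801]]
0.3 [ 96.225 227.275  63.8   120.908 127.966 331.335]
0.45 [109.059 259.858  60.175 159.635 157.028 358.161]
0.6 [126.915 290.219  62.806 198.197 190.007 380.751]
```

The head's yaw is about 2.415 rad (knobs, base edge and ring front agree) and its tilt about 0.31 rad. The ring is 65 mm across against 66, and its face is about 73 mm from the pivot against 70. Next I'll measure the racks themselves by their outline edges: rim z=42 on the far side, bench z=0 on the near side.

```bash
cat > rack.py <<'E'
from head import *
C={"run":[(225.08,198.73),(261,202.32),(259.71,215.24),(223.79,211.65)],"intake":[(304.12,206.37),(336.04,220.37),(330.79,232.34),(298.87,218.34)]}
for k,c in C.items():
    c=np.array(c); E=[edge(g,c[i],c[(i+1)%4],.12,.88,2.) for i in range(4)] # far, right, near, left
    zs=dict(run=[42,0,0,42],intake=[42,0,0,42])[k]
    L=[plane("top",e,z)[:,:2] for e,z in zip(E,zs)]
    az=[np.arctan2(*((l[0]-l[1])*s)[::-1]) for l,s in((L[0],1),(L[2],-1))]; print(k,"az of y: far,near",az)
    a=np.mean(az);y=np.array([np.cos(a),np.sin(a)]);x=np.array([y[1],-y[0]])
    m=[l.mean(0) for l in L]; print("width",(m[0]-m[2])@x,"length",(m[3]-m[1])@y)
    cen=x*((m[0]+m[2])@x)/2+y*((m[3]+m[1])@y)/2;print("centre",cen,"bore0 (y=0)",cen-1.4*x,"axis",a)
    T=[(239.43,204.69),(253.09,206.34)] if k=="run" else [(311.46,215.24),(324.08,220.74)]
    for p in plane("top",T,82): print("cap in rack",(p[:2]-cen)@x,(p[:2]-cen)@y)
E
python3 rack.py
```

```text
run az of y: far,near [np.float64(1.4868008172527272), np.float64(1.4906819849695443)]
width 46.96109998711563 length 132.3335065912425
centre [527.133 261.448] bore0 (y=0) [525.738 261.562] axis 1.4887414011111357
cap in rack 2.039503632540434 1.6690116026380055
cap in rack 0.49161403459352426 -49.199405304036006
intake az of y: far,near [np.float64(1.1497880647222878), np.float64(1.1496981113980909)]
width 47.50315697019752 length 133.7496847675527
centre [481.709 -25.292] bore0 (y=0) [480.432 -24.72 ] axis 1.1497430880601893
cap in rack 0.4921312781340639 25.04891813862399
cap in rack 1.3019982466729303 -25.43019406156764
```

```bash
cat > to.py <<'E'
# how far from here to a TCP target, in tool axes: to.py x y z az [tilt towards-azimuth]
import sys
from h import *
np.set_printoptions(precision=3,suppress=True)
x,y,z,a=map(float,sys.argv[1:5]);s=ctrl.sense()
M=np.array([[-np.sin(a),np.cos(a),0],[np.cos(a),np.sin(a),0],[0,0,-1]]).T
if len(sys.argv)>5:  # tool axis = minus tube axis, tube leaned by t toward azimuth w
    t,w=map(float,sys.argv[5:7]);M=R.from_rotvec(t*np.array([-np.sin(w),np.cos(w),0])).as_matrix()@M
C=R.from_quat(s["ee_rot"],scalar_first=True).as_matrix()
print("t",round(s["time_s"],2),"shift",C.T@(np.array([x,y,z])-s["eef_pos"]),"turn",R.from_matrix(C.T@M).as_rotvec(),"pos",s["eef_pos"],"F",s["force"],"g",s["grip_width"],s["grip_force"])
E
python3 to.py 491.9 -1.9 320 -0.415
echo '[{"d": [-40, -30, 0], "rotvec": [0, 0, 0.12]}, {"d": [-80, -60, 0], "rotvec": [0, 0, 0.27]}, {"d": [-120, -90, 0], "rotvec": [0, 0, 0.42]}, {"d": [-160, -120, 0], "rotvec": [0, 0, 0.57]}, {"d": [-200, -150, 0], "rotvec": [0, 0, 0.72]}, {"d": [-240, -180, 10], "rotvec": [0, 0, 0.87]}, {"d": [-280, -209, 20], "rotvec": [0, 0, 1.02]}, {"d": [-320, -239, 30], "rotvec": [0, 0, 1.17]}]' | python3 steer.py 0.5 30; python3 to.py 491.9 -1.9 310 -0.415
```

```text
time_s: 1.7
eef_pos: [404.1, 143.0, 375.1]
ee_rot: [0.0, 0.705, 0.709, 0.0]
force: [0.8, -0.3, 0.0]
grip_width: 0.5
grip_force: 0.0
t 1.7 shift [-145.349   87.08    65.176] turn [ 0.001 -0.     0.42 ] pos [404.077 143.03  375.112] F [ 0.752 -0.304  0.048] g 0.5001461063380611 0.0
```

```bash
echo '[{"d": [-40, 24, 18], "rotvec": [0, 0, 0.12]}, {"d": [-80, 48, 36], "rotvec": [0, 0, 0.26]}, {"d": [-120, 72, 54], "rotvec": [0, 0, 0.38]}, {"d": [-145.3, 87.1, 65], "rotvec": [0, 0, 0.42]}, {"d": [-145.3, 87.1, 65], "rotvec": [0, 0, 0.42]}]' | python3 steer.py; python3 to.py 491.9 -1.9 236 -0.415
python3 - <<'E'
from h import *
a=ctrl.capture("side")[150:262,240:370,::-1];cv2.imwrite("pics/p6.png",cv2.resize(a,None,fx=6,fy=5.3,interpolation=cv2.INTER_CUBIC)[:594,:780])
E
```

```text
time_s: 2.2
eef_pos: [493.3, -2.2, 308.6]
ee_rot: [-0.001, 0.837, 0.547, -0.001]
force: [-0.8, 1.0, 0.6]
grip_width: 0.5
grip_force: 0.0
t 2.2 shift [-0.238 -1.225 72.581] turn [-0.002  0.001  0.001] pos [493.257  -2.18  308.578] F [-0.767  0.975  0.609] g 0.5003606935983447 0.0
```

View pics/p6.png

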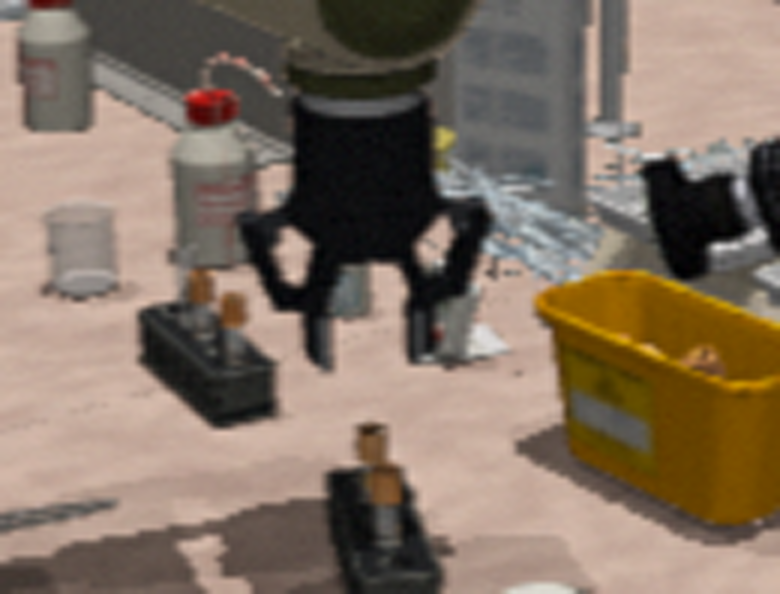

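The gripper's tips are at (320,360) and (418,360), centred over the far intake cap at (371,440). The faint glass tube at (185,258) confirms the open tube stands left of the run rack's caps. I'll descend and grip.

```bash
echo '[{"d": [0, -0.5, 35]}, {"d": [0, -1, 66]}, {"d": [0, -1, 74]}, {"d": [0, -1, 74]}]' | python3 steer.py && python3 to.py 491.9 -1.9 236 -0.415 && echo '[{}, {}, {}, {}, {}]' | python3 steer.py 0.0 25; python3 to.py 491.9 -1.9 236 -0.415
```

```text
time_s: 2.65
eef_pos: [491.1, 1.7, 236.2]
ee_rot: [-0.0, 0.836, 0.549, -0.0]
force: [-0.4, -0.7, 0.9]
grip_width: 0.501
grip_force: 0.0
t 2.65 shift [-2.98   2.166  0.214] turn [-0.001  0.     0.007] pos [491.094   1.695 236.216] F [-0.439 -0.667  0.906] g 0.5010220584477747 0.0
time_s: 3.15
eef_pos: [491.7, 1.0, 237.7]
ee_rot: [0.001, 0.836, 0.549, 0.001]
force: [-0.5, 0.4, 7.2]
grip_width: 0.189
grip_force: 25.3
t 3.15 shift [-2.563  1.346  1.671] turn [ 0.003 -0.001  0.006] pos [491.679   0.987 237.668] F [-0.466  0.368  7.242] g 0.18874976761355414 25.334227681159973
```

```bash
echo '[{"d": [0, 0, -10]}, {"d": [0, 0, -40]}, {"d": [0, 0, -80]}, {"d": [0, 0, -105]}, {"d": [0, 0, -105]}, {"d": [0, 0, -105]}]' | python3 steer.py; python3 to.py 532.7 316.2 342 -0.093
```

```text
time_s: 3.75
eef_pos: [491.0, 1.1, 341.6]
ee_rot: [0.0, 0.836, 0.549, 0.0]
force: [-0.1, 0.8, -1.1]
grip_width: 0.189
grip_force: 24.9
t 3.75 shift [305.691 -87.063  -0.406] turn [ 0.001 -0.    -0.316] pos [491.009   1.099 341.621] F [-0.066  0.82  -1.085] g 0.18853977562417173 24.864148199558258
```

```bash
echo '[{"d": [25, -7, 0], "rotvec": [0, 0, -0.03]}, {"d": [65, -18.5, 0], "rotvec": [0, 0, -0.07]}, {"d": [110, -31, 0], "rotvec": [0, 0, -0.12]}, {"d": [155, -44, 0], "rotvec": [0, 0, -0.17]}, {"d": [200, -57, 0], "rotvec": [0, 0, -0.22]}, {"d": [245, -70, 0], "rotvec": [0, 0, -0.26]}, {"d": [285, -81, 0], "rotvec": [0, 0, -0.3]}, {"d": [305.7, -87, 0], "rotvec": [0, 0, -0.316]}]' | python3 steer.py; echo '[{}, {}, {}]' | python3 steer.py; python3 to.py 532.7 316.2 288 -0.093
```

```text
time_s: 4.55
eef_pos: [532.5, 319.0, 339.5]
ee_rot: [-0.001, 0.738, 0.675, -0.001]
force: [-0.4, -0.5, 1.0]
grip_width: 0.195
grip_force: 24.9
time_s: 4.85
eef_pos: [533.1, 315.0, 340.7]
ee_rot: [-0.0, 0.74, 0.673, -0.001]
force: [0.5, -0.5, -0.5]
grip_width: 0.19
grip_force: 24.9
t 4.85 shift [ 1.147 -0.468 52.681] turn [-0.001  0.001 -0.001] pos [533.117 315.047 340.681] F [ 0.52  -0.527 -0.476] g 0.19021929381800484 24.85732913017273
```

```bash
echo '[{"d": [0.5, -0.2, 20]}, {"d": [1.1, -0.5, 40]}, {"d": [1.1, -0.5, 50]}, {"d": [1.1, -0.5, 50]}, {"d": [1.1, -0.5, 50]}]' | python3 steer.py; python3 to.py 532.7 316.2 288 -0.093
python3 - <<'E'
from h import *
np.set_printoptions(precision=2,suppress=True)
im=avg("side",6); np.savez("pics/s1.npz",side=im); s=ctrl.sense()["eef_pos"]
c=s-[0,0,155]-2.56*np.array([.093,.996,0]);print("cap pred",proj("side",[c,c-[0,0,70]]))
x,y=proj("side",[c])[0].astype(int)
for b in blobs(im,(x-12,y-14,x+14,y+16),capf,.5): print(b)
print((im[y-10:y+22,x-9:x+10].mean(2)).round().astype(int))
E
```

```text
time_s: 5.35
eef_pos: [532.9, 316.9, 292.0]
ee_rot: [0.0, 0.739, 0.673, 0.0]
force: [0.2, 1.1, 0.6]
grip_width: 0.189
grip_force: 24.9
t 5.35 shift [-0.697 -0.123  3.974] turn [ 0.001 -0.    -0.001] pos [532.884 316.881 291.975] F [0.165 1.136 0.569] g 0.18920091593831995 24.857392609119415
cap pred [[267.32 185.67]
 [268.43 201.88]]
[272.76 171.27   2.86   2.     1.88]
[267.31 186.45  19.92   3.88   6.38]
[267.48 192.79   3.69   2.25   2.12]
[[175 151  46   9  10  10  23 100 162 114  27   7  12  11  11  12  10  10
   13]
 [138 155  67  15   9  11  25 103 174 143  35   6  11  14  12  11  11  11
   17]
 [103 148  74  18   8   8  31 106 172 146  36  10  12  13  13  11  10   9
   32]
 [ 36  54  24  10  10  14  49 121 172 147  46   8  12  12  11  13  24  36
   73]
 [ 12  14  10  11  11  13  47 120 176 158  75  17  11  11  18  53 103 133
  149]
 [  8   9   9  10  10  13  44 122 178 150  48   8  11  14  46 111 159 161
  155]
 [ 40  22  19  12  10  12  44 120 178 151  36  11  24  23  60 113 125 124
  117]
 [123  96  77  23   8  17  58 129 175 150  38  16  40  40  56 103 107 107
  104]
 [172
[... 1239 characters left out ...]
 173 154 101 100  98 107 104  94 100 102 104
  105]
 [129 148 170 170 170 172 174 175 157 106 102  97 103 100  94 101 100 101
  101]
 [129 143 172 174 175 177 178 179 164 113  87  87 109 104  73  54  61  75
   71]
 [150 145 174 176 176 176 177 177 159  94  60  84 117 102  61  55  99 146
  149]
 [153 157 175 175 177 181 181 181 164  98  56  81 111  91  81  72  87 128
  174]
 [120 121 158 150 159 174 177 175 162 111  62  80 110  83  72  74  73 112
  175]
 [ 99 102 142 146 149 161 175 177 176 159 122 104  98  73  68  76  76 112
  171]
 [137 142 144 146 156 170 174 175 177 179 172 144  90  65  66  74  75 108
  155]
 [138 142 150 159 174 179 181 179 179 179 165 123  94  66  64  73  76  98
  126]]
```

Run:
```python
from h import *
np.set_printoptions(precision=2,suppress=True)
b=np.array([527.8,262.9,82]);y=np.array([.0927,.9957,0])
P=proj("side",[b,b-51*y,[491.9,-1.9,82],[471.3,-48.5,82]]);print("fused proj",P.ravel(),"measured 273.02 203.48 278.25 208.06 | 301.3-301.9 233 303.66 241.1")
P=proj("top",[b,b-51*y,[491.9,-1.9,82],[471.3,-48.5,82]]);print("top",P.ravel(),"meas 239.43,204.69 253.09,206.34 311.46,215.24 324.08,220.74")
d=np.load("pics/ims.npz");a=ctrl.sense()["eef_pos"];c=a-[0,0,155]-2.56*np.array([.093,.996,0])
im=np.load("pics/s1.npz")["side"]
rb=(im[:,:,0]-im[:,:,2]);print(rb[182:198,262:274].round().astype(int))
```

```text
fused proj [273.37 203.05 278.69 207.9  301.89 232.65 304.2  240.22] measured 273.02 203.48 278.25 208.06 | 301.3-301.9 233 303.66 241.1
top [239.43 205.1  253.16 206.48 311.26 215.37 323.93 221.07] meas 239.43,204.69 253.09,206.34 311.46,215.24 324.08,220.74
[[-2 -1 12 30 42 38 11 -3 -2 -2  5 11]
 [-1 -3 -1 13 36 43 19  1 -2 -2  5 10]
 [-1 -4 -3  2 29 41 29  9 -2 -2  8 16]
 [ 1 -3 -3 10 47 62 49 20 -1 -3 13 30]
 [ 0 -3 -2  9 46 66 53 30  0 -4  8 23]
 [ 0 -3 -3  6 44 64 54 39  1 -4  7 18]
 [ 3 -4 -3  6 45 66 55 37  0 -1 13 25]
 [19  3 -4  6 43 65 52 22 -2  3 14 18]
 [40 22  1  0 12 18 16  6  3  8 16 23]
 [44 39 24 17 18 23 18 11 10 11 16 24]
 [42 42 41 39 34 43 35 16 11 10 14 22]
 [42 42 42 38 35 52 47 22  9 10 11 12]
 [40 41 40 38 27 25 29 15 10 10 12 10]
 [41 40 41 39 28 11 13  9 10 10 10 12]
 [42 41 42 38 28 11 12  8  7  8 10 12]
 [42 40 41 40 34 12 12  7  6  7  9 11]]
```

```bash
echo '[{"d": [-0.7, 0, 8]}, {"d": [-0.7, 0, 15]}, {"d": [-0.7, 0, 18]}, {"d": [-0.7, 0, 21]}, {"d": [-0.7, 0, 24]}, {"d": [-0.7, 0, 24]}]' | python3 steer.py; python3 to.py 532.7 316.2 241 -0.093;  python3 -c "
from rig import ctrl;s=ctrl.sense();print(s['wrist_torque'])"
```

```text
time_s: 6.25
eef_pos: [532.5, 316.6, 266.7]
ee_rot: [-0.0, 0.739, 0.674, -0.0]
force: [0.3, -0.4, 0.9]
grip_width: 0.188
grip_force: 24.9
t 6.25 shift [-0.334  0.258 25.747] turn [-0.001  0.     0.   ] pos [532.489 316.563 266.747] F [ 0.34  -0.444  0.908] g 0.18755285052987591 24.857813715934753
[-0.03722078  0.04781435  0.00395432]
```

```bash
echo '[{"d": [-0.3, 0.3, 8]}, {"d": [-0.3, 0.3, 16]}, {"d": [-0.3, 0.3, 22]}, {"d": [-0.3, 0.3, 25]}, {"d": [-0.3, 0.3, 26]}, {"d": [-0.3, 0.3, 26]}]' | python3 steer.py; python3 to.py 532.7 316.2 238 -0.093; echo '[{"d": [0, 0, 1]}, {"d": [0, 0, 2]}, {"d": [0, 0, 2]}]' | python3 steer.py;python3 to.py 532.7 316.2 237 -0.093
```

```text
time_s: 6.85
eef_pos: [532.9, 316.2, 241.1]
ee_rot: [0.0, 0.739, 0.673, 0.0]
force: [-0.4, -0.6, -0.6]
grip_width: 0.192
grip_force: 24.8
t 6.85 shift [-0.058 -0.168  3.13 ] turn [ 0. -0.  0.] pos [532.872 316.242 241.13 ] F [-0.417 -0.596 -0.585] g 0.1921898759847748 24.772007167339325
time_s: 7.15
eef_pos: [532.8, 316.2, 239.1]
ee_rot: [0.0, 0.739, 0.673, -0.0]
force: [0.3, -0.1, -0.5]
grip_width: 0.195
grip_force: 24.8
t 7.15 shift [-0.036 -0.101  2.146] turn [-0.  0.  0.] pos [532.804 316.226 239.146] F [ 0.281 -0.111 -0.493] g 0.1945657413423919 24.771027266979218
```

```bash
echo '[{"d": [0, 0, 0.7]}, {"d": [0, 0, 1.4]}, {"d": [0, 0, 1.4]}]' | python3 steer.py; echo '[{"d": [0, 0, 0.5]}, {"d": [0, 0, 1]}, {"d": [0, 0, 1]}]' | python3 steer.py | grep -E "pos|force|width"; echo '[{"d": [0, 0, 0.5]}, {"d": [0, 0, 1]}, {"d": [0, 0, 1]}]' | python3 steer.py | grep -E "pos|force|width"
```

```text
time_s: 7.45
eef_pos: [532.8, 316.2, 237.8]
ee_rot: [-0.0, 0.739, 0.673, 0.0]
force: [0.6, -0.0, -0.9]
grip_width: 0.19
grip_force: 24.8
eef_pos: [532.9, 316.3, 237.7]
force: [-2.2, -0.9, 6.6]
grip_width: 0.191
grip_force: 25.3
eef_pos: [533.1, 316.4, 237.6]
force: [-3.1, -1.1, 13.1]
grip_width: 0.194
grip_force: 25.8
```

```bash
echo '[{"d": [0, 0, -1.6]}, {"d": [0, 0, -1.6]}]' | python3 steer.py | grep -E "pos|force"; echo '[{}, {}, {}, {}]' | python3 steer.py 0.5| grep -E "pos|force|width"; echo '[{"d": [0, 0, -15]}, {"d": [0, 0, -45]}, {"d": [0, 0, -80]}, {"d": [0, 0, -80]}]' | python3 steer.py; python3 to.py 472.5 -51.0 310 -0.415
```

```text
eef_pos: [532.9, 316.2, 237.7]
force: [-1.0, -0.5, 4.8]
grip_force: 25.2
eef_pos: [532.8, 316.2, 237.2]
force: [-1.1, 0.4, 0.7]
grip_width: 0.501
grip_force: 0.0
time_s: 9.05
eef_pos: [533.3, 316.5, 323.5]
ee_rot: [0.002, 0.739, 0.674, 0.005]
force: [0.9, 0.1, -0.1]
grip_width: 0.501
grip_force: 0.0
t 9.05 shift [-371.601  -26.584   11.74 ] turn [ 0.008 -0.006  0.322] pos [533.319 316.492 323.531] F [ 0.887  0.085 -0.112] g 0.5006865636858022 0.0
```

```bash
echo '[{"d": [-30, -2, 0], "rotvec": [0, 0, 0.03]}, {"d": [-78, -6, 0], "rotvec": [0, 0, 0.07]}, {"d": [-126, -10, 0], "rotvec": [0, 0, 0.12]}, {"d": [-174, -13, 0], "rotvec": [0, 0, 0.16]}, {"d": [-222, -17, 0], "rotvec": [0, 0, 0.2]}, {"d": [-270, -21, 0], "rotvec": [0, 0, 0.24]}, {"d": [-318, -25, 5], "rotvec": [0, 0, 0.29]}, {"d": [-350, -27, 10], "rotvec": [0, 0, 0.32]}]' | python3 steer.py>/dev/null; echo '[{}, {}, {}]' | python3 steer.py >/dev/null; python3 to.py 471.3 -48.5 236.7 -0.415
```

```text
t 10.15 shift [-18.845   5.732  70.987] turn [ 0.    -0.     0.003] pos [473.555 -28.941 307.69 ] F [ 0.15  -0.52   0.124] g 0.5022635060462289 0.0
```

```bash
echo '[{"d": [-9, 3, 0]}, {"d": [-18.8, 5.7, 0]}, {"d": [-18.8, 5.7, 0]}, {"d": [-18.8, 5.7, 20]}, {"d": [-18.8, 5.7, 45]}, {"d": [-18.8, 5.7, 65]}, {"d": [-18.8, 5.7, 71]}, {"d": [-18.8, 5.7, 71]}]' | python3 steer.py>/dev/null; echo '[{}, {}]' | python3 steer.py|grep -E "force" ; python3 to.py 471.3 -48.5 236.7 -0.415;echo '[{}, {}, {}, {}, {}]' | python3 steer.py 0.0 25; python3 to.py 471.3 -48.5 236.7 -0.415
```

```text
force: [-0.3, -0.3, 0.0]
grip_force: 0.0
t 11.15 shift [ 0.727 -0.397  0.612] turn [ 0.002 -0.     0.002] pos [471.37  -49.325 237.312] F [-0.318 -0.306  0.021] g 0.5005743534063454 0.0
time_s: 11.65
eef_pos: [471.3, -49.3, 236.8]
ee_rot: [0.0, 0.837, 0.547, 0.0]
force: [-0.6, -0.0, 6.2]
grip_width: 0.19
grip_force: 24.8
t 11.65 shift [ 0.745 -0.313  0.127] turn [ 0.001 -0.     0.002] pos [471.288 -49.308 236.827] F [-0.568 -0.015  6.17 ] g 0.19035927084442386 24.777115881443024
```

```bash
echo '[{"d": [0, 0, -10]}, {"d": [0, 0, -40]}, {"d": [0, 0, -80]}, {"d": [0, 0, -105]}, {"d": [0, 0, -105]}, {"d": [0, 0, -105]}]' | python3 steer.py; python3 to.py 525.3 236.8 342 -0.093
```

```text
time_s: 12.25
eef_pos: [470.9, -49.1, 341.5]
ee_rot: [0.0, 0.837, 0.547, 0.0]
force: [-0.3, -0.2, -1.1]
grip_width: 0.191
grip_force: 24.6
t 12.25 shift [283.745 -64.921  -0.531] turn [ 0.    0.   -0.32] pos [470.891 -49.147 341.485] F [-0.321 -0.187 -1.08 ] g 0.190673976561602 24.58182603120804
```

```bash
echo '[{"d": [25, -6, 0], "rotvec": [0, 0, -0.03]}, {"d": [65, -15, 0], "rotvec": [0, 0, -0.07]}, {"d": [105, -24, 0], "rotvec": [0, 0, -0.12]}, {"d": [145, -33, 0], "rotvec": [0, 0, -0.17]}, {"d": [185, -42, 0], "rotvec": [0, 0, -0.22]}, {"d": [225, -51, 0], "rotvec": [0, 0, -0.26]}, {"d": [265, -60.5, 0], "rotvec": [0, 0, -0.3]}, {"d": [283.7, -64.9, 0], "rotvec": [0, 0, -0.32]}]' | python3 steer.py>/dev/null; echo '[{}, {}, {}]' | python3 steer.py|grep width; python3 to.py 525.3 236.8 290 -0.093
```

```text
grip_width: 0.196
t 13.35 shift [ 1.124 -0.265 50.765] turn [-0.001  0.001 -0.001] pos [525.526 235.68  340.765] F [ 0.049  0.749 -0.008] g 0.19580891720113422 24.57529217004776
```

```bash
echo '[{"d": [0.5, -0.2, 20]}, {"d": [0.5, -0.2, 40]}, {"d": [0.5, -0.2, 50]}, {"d": [0.5, -0.2, 50]}, {"d": [0.5, -0.2, 50]}, {"d": [0.5, -0.2, 50]}]' | python3 steer.py|grep force; python3 to.py 525.3 236.8 266 -0.093
```

```text
force: [0.5, 0.5, -0.2]
grip_force: 24.6
t 13.95 shift [-0.258 -0.331 26.396] turn [ 0.002 -0.001 -0.   ] pos [525.61  237.017 292.397] F [ 0.524  0.501 -0.229] g 0.19209909237765913 24.575178623199463
```

```bash
echo '[{"d": [-0.2, -0.3, 8]}, {"d": [-0.2, -0.3, 14]}, {"d": [-0.2, -0.3, 17]}, {"d": [-0.2, -0.3, 20]}, {"d": [-0.2, -0.3, 23]}, {"d": [-0.2, -0.3, 26]}, {"d": [-0.2, -0.3, 26]}]' | python3 steer.py; python3 to.py 525.3 236.8 240 -0.093
```

```text
time_s: 14.65
eef_pos: [525.0, 237.0, 265.0]
ee_rot: [-0.0, 0.739, 0.673, -0.0]
force: [1.1, -0.2, -1.1]
grip_width: 0.197
grip_force: 24.6
t 14.65 shift [-0.122  0.303 24.954] turn [-0.001  0.    -0.   ] pos [525.024 236.953 264.954] F [ 1.098 -0.202 -1.053] g 0.19737769670110636 24.575907289981842
```

Also in freely (foot at about 33 mm). Now to seat it.

```bash
echo '[{"d": [0, 0, 8]}, {"d": [0, 0, 16]}, {"d": [0, 0, 21]}, {"d": [0, 0, 24]}, {"d": [0, 0, 25.5]}, {"d": [0, 0, 26.5]}, {"d": [0, 0, 26.5]}]' | python3 steer.py|grep -E "pos|force"; echo '[{"d": [0, 0, 0.6]}, {"d": [0, 0, 1.2]}, {"d": [0, 0, 1.2]}]' | python3 steer.py|grep -E "pos|force";  echo '[{"d": [0, 0, 0.5]}, {"d": [0, 0, 1]}, {"d": [0, 0, 1]}]' | python3 steer.py|grep -E "pos|force"
```

```text
eef_pos: [525.1, 237.0, 238.9]
force: [1.1, 0.7, -0.8]
grip_force: 24.6
eef_pos: [525.1, 237.0, 237.7]
force: [-0.8, -0.0, -0.2]
grip_force: 24.6
eef_pos: [525.1, 237.0, 236.9]
force: [-0.4, 0.1, 2.3]
grip_force: 24.7
```

```bash
echo '[{"d": [0, 0, 0.6]}, {"d": [0, 0, 0.8]}, {"d": [0, 0, 0.8]}]' | python3 steer.py|grep -E "pos|force"; echo '[{"d": [0, 0, -0.6]}, {"d": [0, 0, -0.6]}]' | python3 steer.py | grep -E "pos|force"; echo '[{}, {}, {}, {}]' | python3 steer.py 0.45| grep -E "pos|force|width"; echo '[{"d": [0, 0, -15]}, {"d": [0, 0, -45]}, {"d": [0, 0, -80]}, {"d": [0, 0, -80]}, {"d": [0, 0, -80]}]' | python3 steer.py|grep force; python3 to.py 530.2 288.3 320 -0.093
```

```text
eef_pos: [525.3, 237.1, 236.8]
force: [-1.6, -0.5, 6.6]
grip_force: 25.2
eef_pos: [525.2, 237.0, 236.9]
force: [-1.5, -0.2, 6.3]
grip_force: 25.0
eef_pos: [525.0, 237.0, 236.2]
force: [0.2, 0.3, -0.8]
grip_width: 0.449
grip_force: 0.0
force: [-0.4, 0.4, -1.3]
grip_force: 0.0
t 17.35 shift [51.604  0.439 -3.391] turn [ 0.001 -0.     0.   ] pos [524.975 236.96  316.598] F [-0.387  0.431 -1.3  ] g 0.4509880180352168 0.0
```

```bash
echo '[{"d": [20, 0.2, -4]}, {"d": [45, 0.4, -4]}, {"d": [51.2, 0.4, -4]}, {"d": [51.2, 0.4, -4]}, {"d": [51.2, 0.4, -4]}]' | python3 steer.py >/dev/null; python3 to.py 530.2 288.3 239 -0.093
python3 - <<'E'
from h import *
np.set_printoptions(precision=2,suppress=True)
im=avg("side",4);cv2.imwrite("pics/chk.png",cv2.resize(im[180:232,250:300,::-1],None,fx=11,fy=11,interpolation=cv2.INTER_CUBIC))
for b in blobs(im,(256,190,324,260),capf): print(b)
E
```

```text
t 17.85 shift [ 1.047  0.048 80.645] turn [-0.001  0.001 -0.   ] pos [530.171 287.322 319.646] F [ 0.322 -0.58  -0.04 ] g 0.4487650149832963 0.0
[309.19 190.19   8.5    6.62   1.62]
[267.49 198.97  14.67   3.     6.38]
[275.75 206.04  65.16   9.75  11.12][ WARN:0@5.108] global loadsave.cpp:1063 imwrite_ Unsupported depth image for selected encoder is fallbacked to CV_8U.
```

View pics/chk.png

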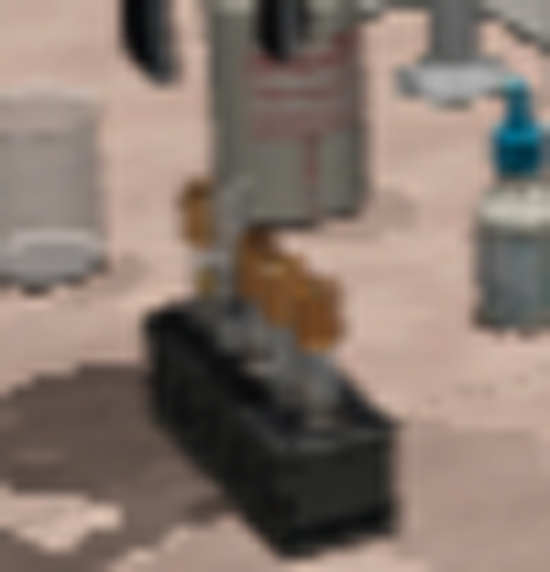

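The run rack now shows four caps, with the glass tube at (230,240) between the end cap at (195,210) and the centre cap at (255,262). The fingers at (150,40) and (285,30) are centred over it. I'll descend and grip the glass.

```bash
echo '[{"d": [0.5, 0, 25]}, {"d": [0.5, 0, 50]}, {"d": [0.5, 0, 70]}, {"d": [0.5, 0, 79]}, {"d": [0.5, 0, 81]}, {"d": [0.5, 0, 81]}]' | python3 steer.py |grep force; python3 to.py 530.2 288.3 239 -0.093; echo '[{}, {}, {}, {}, {}]' | python3 steer.py 0.0 25; python3 to.py 530.2 288.3 239 -0.093
```

```text
force: [-0.4, -0.9, 0.0]
grip_force: 0.0
t 18.65 shift [-0.069 -0.286  1.14 ] turn [ 0.001 -0.    -0.   ] pos [530.49  288.342 240.141] F [-0.379 -0.9    0.019] g 0.4483135726972988 0.0
time_s: 19.15
eef_pos: [530.5, 288.5, 240.4]
ee_rot: [0.0, 0.739, 0.673, 0.001]
force: [-0.6, 0.4, 5.5]
grip_width: 0.143
grip_force: 25.8
t 19.15 shift [-0.239 -0.239  1.44 ] turn [ 0.002 -0.001  0.   ] pos [530.458 288.515 240.441] F [-0.581  0.39   5.509] g 0.14261881411334623 25.752296447753906
```

```bash
echo '[{"d": [0, 0, -8]}, {"d": [0, 0, -30]}, {"d": [0, 0, -65]}, {"d": [0, 0, -100]}, {"d": [0, 0, -115]}, {"d": [0, 0, -115]}, {"d": [0, 0, -115]}]' | python3 steer.py; python3 to.py 424.5 -85.2 429.6 0.844 0.315 2.415
```

```text
time_s: 19.85
eef_pos: [530.1, 288.3, 353.7]
ee_rot: [-0.0, 0.739, 0.673, -0.001]
force: [-0.4, 0.1, -0.7]
grip_width: 0.14
grip_force: 25.2
t 19.85 shift [-381.773  -70.507  -75.6  ] turn [-0.149 -0.292 -0.929] pos [530.075 288.347 353.746] F [-0.351  0.111 -0.667] g 0.14003340755445456 25.15121430158615
```

```bash
echo '[{"d": [-15, -3, -5], "rotvec": [-0.005, -0.01, -0.04]}, {"d": [-40, -7, -10], "rotvec": [-0.015, -0.03, -0.1]}, {"d": [-70, -13, -15], "rotvec": [-0.03, -0.055, -0.17]}, {"d": [-100, -18, -20], "rotvec": [-0.04, -0.08, -0.24]}, {"d": [-130, -24, -26], "rotvec": [-0.05, -0.1, -0.32]}, {"d": [-160, -30, -32], "rotvec": [-0.06, -0.12, -0.39]}, {"d": [-190, -35, -38], "rotvec": [-0.075, -0.145, -0.46]}, {"d": [-215, -40, -43], "rotvec": [-0.085, -0.165, -0.52]}]' | python3 steer.py>/dev/null; echo '[{}]' | python3 steer.py; python3 to.py 424.5 -85.2 429.6 0.844 0.315 2.415
```

```text
time_s: 20.75
eef_pos: [469.9, 76.2, 396.8]
ee_rot: [0.085, 0.539, 0.837, -0.033]
force: [-0.3, -0.8, 0.3]
grip_width: 0.142
grip_force: 25.1
t 20.75 shift [-132.205 -107.361  -13.448] turn [-0.066 -0.126 -0.41 ] pos [469.93   76.183 396.779] F [-0.308 -0.791  0.266] g 0.14245845822808476 25.141579806804657
```

```bash
echo '[{"d": [-13, -11, -1], "rotvec": [-0.007, -0.013, -0.04]}, {"d": [-33, -27, -3], "rotvec": [-0.016, -0.03, -0.1]}, {"d": [-55, -45, -5], "rotvec": [-0.027, -0.052, -0.17]}, {"d": [-78, -63, -8], "rotvec": [-0.04, -0.075, -0.24]}, {"d": [-100, -81, -10], "rotvec": [-0.05, -0.095, -0.31]}, {"d": [-117, -95, -12], "rotvec": [-0.058, -0.11, -0.365]}, {"d": [-127, -103, -13], "rotvec": [-0.063, -0.12, -0.395]}, {"d": [-132, -107, -13.4], "rotvec": [-0.066, -0.126, -0.41]}]' | python3 steer.py>/dev/null; echo '[{}, {}, {}]' | python3 steer.py; python3 to.py 424.5 -85.2 429.6 0.844 0.315 2.415
```

```text
time_s: 21.85
eef_pos: [425.7, -82.6, 429.5]
ee_rot: [0.147, 0.35, 0.923, -0.055]
force: [-1.2, 0.1, -1.0]
grip_width: 0.14
grip_force: 25.1
t 21.85 shift [-0.866 -2.741  0.169] turn [ 0.002 -0.     0.001] pos [425.663 -82.567 429.498] F [-1.195  0.141 -1.021] g 0.1403816611827022 25.1140496134758
```

Correct the remainder and look at the tube against the camera head in the side view. This is my last picture.

```bash
echo '[{"d": [-0.4, -1.2, 0]}, {"d": [-0.8, -2.5, 0.1]}, {"d": [-0.8, -2.5, 0.1]}, {"d": [-0.8, -2.5, 0.1]}]' | python3 steer.py>/dev/null; python3 to.py 424.5 -85.2 429.6 0.844 0.315 2.415
python3 - <<'E'
from h import *
np.set_printoptions(precision=1,suppress=True)
im=avg("side",8);np.savez("pics/fin.npz",side=im)
x0,y0=305,150;c=im[y0:y0+66,x0:x0+88,::-1]
cv2.imwrite("pics/fin.png",cv2.resize(np.clip(c*1.2,0,255).astype(np.uint8),None,fx=9,fy=9,interpolation=cv2.INTER_CUBIC))
f=np.array([np.cos(2.415),np.sin(2.415),0]);t=.315;u=np.r_[np.sin(t)*f[:2],np.cos(t)];vp=np.array([467.7,-123.6,252.3])
s=ctrl.sense();C=R.from_quat(s["ee_rot"],scalar_first=True).as_matrix();m=s["eef_pos"]+186.4*C[:,2];print("mid",m,"axis",-C[:,2],u)
face=vp-100*np.r_[np.cos(t)*f[:2],-np.sin(t)]
print("mid,foot,mouth,face in crop",((proj("side",[m,m+49*C[:,2],m-49*C[:,2],face,vp])-[x0,y0])*9+4))
E
```

```text
t 22.25 shift [0.25  0.272 0.495] turn [0.002 0.001 0.001] pos [424.381 -85.46  430.147] F [ 0.852 -0.427 -1.159] g 0.1401023656141242 25.11357218027115
mid [ 467.9 -123.6  253. ] axis [-0.2  0.2  1. ] [-0.2  0.2  1. ]
mid,foot,mouth,face in crop [[101.8 449.2]
 [150.1 582.5]
 [ 52.  311.6]
 [402.6 373.6]
 [101.2 451.2]]
```

View pics/fin.png

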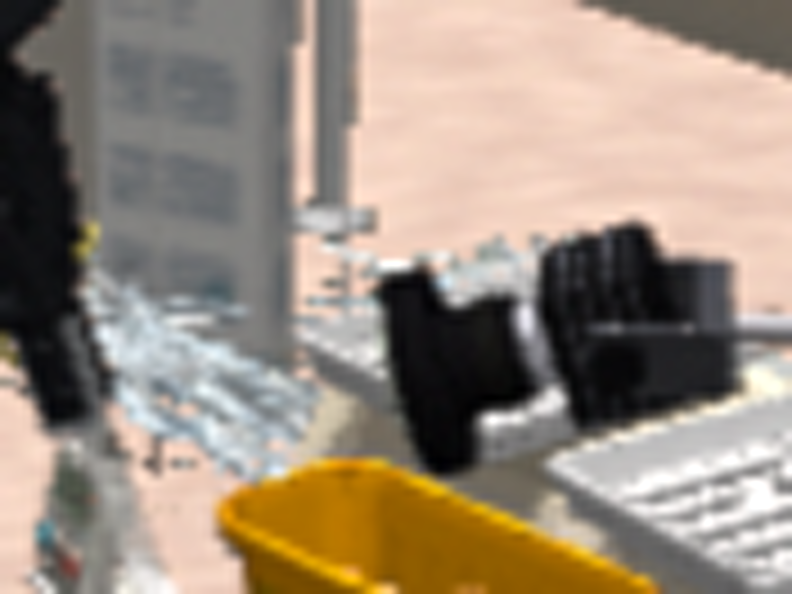

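The ring face's front edge runs (378,280)–(430,465), centre about (405,373), matching my predicted face centre of (403,374). The gripper holds the tube at (70,430)–(140,580) as predicted. One last numerical check of the tilt, from the ring's seen edge slope.

Run:
```python
from h import *
from head import edge
im=np.load("pics/ims.npz")["side"].mean(2)
f=np.array([np.cos(2.415),np.sin(2.415),0]);l=np.array([-f[1],f[0],0]);piv=np.array([588.5,-231,305.])
th=np.linspace(0,2*np.pi,721)
for t in(.25,.3,.35,.4,.45):
    u=np.r_[np.sin(t)*f[:2],np.cos(t)];a=np.r_[np.cos(t)*f[:2],-np.sin(t)]
    p=proj("side",piv+70*a+33*(np.cos(th)[:,None]*u+np.sin(th)[:,None]*l))
    m=p.mean(0);e=cv2.fitEllipse(p.astype(np.float32))
    r=np.linspace(m[1]-7,m[1]+7,15);L=[p[np.abs(p[:,1]-y)<.4][:,0].min() for y in r]
    ax=proj("side",[piv,piv+70*a]);v=ax[1]-ax[0]
    print(t,"centre",m.round(2),"major axis",round(e[2],1),"left-edge slope",np.polyfit(r,L,1)[0].round(3),"left at mid",min(L[7:8]).round(2),"axis px slope",round(float(-v[1]/v[0]),3))
r=np.arange(184,200);L=[]
for y in r:
    row=cv2.GaussianBlur(im,(1,3),0)[y,340:356];i=np.argmax(np.diff(row)*-1);d=-np.diff(row);w=d[max(0,i-1):i+2].clip(0);L.append(340.5+(w*np.arange(max(0,i-1),i+2)).sum()/w.sum())
print(np.round(L,2),np.polyfit(r,L,1)[0])
```

```text
0.25 centre [348.85 189.59] major axis 169.1 left-edge slope 0.184 left at mid 347.14 axis px slope 0.194
0.3 centre [349.16 190.72] major axis 166.4 left-edge slope 0.23 left at mid 347.19 axis px slope 0.243
0.35 centre [349.52 191.83] major axis 163.7 left-edge slope 0.276 left at mid 347.31 axis px slope 0.292
0.4 centre [349.95 192.92] major axis 161.0 left-edge slope 0.323 left at mid 347.47 axis px slope 0.344
0.45 centre [350.43 193.99] major axis 158.3 left-edge slope 0.369 left at mid 347.69 axis px slope 0.397
[346.83 347.16 347.26 347.37 347.39 347.38 347.55 347.92 348.21 348.55
 348.75 349.26 349.53 349.73 350.18 350.46] 0.24041641455287538
```

```bash
echo '[{"d": [0.2, 0.2, 0.4]}, {"d": [0.2, 0.2, 0.4]}, {"d": [0.2, 0.2, 0.4]}, {"d": [0.2, 0.2, 0.4]}, {"d": [0.2, 0.2, 0.4]}]' | python3 steer.py; python3 -c "
from rig import ctrl
print(ctrl.finish_job())"
```

```text
time_s: 23.15
eef_pos: [424.5, -85.3, 429.7]
ee_rot: [0.147, 0.351, 0.923, -0.055]
force: [0.4, 0.9, -0.7]
grip_width: 0.141
grip_force: 25.1
the job is handed in; nothing more can be done
None
```

The job is handed in at 23.2 s: both capped tubes are seated on the bottom of the run rack's two empty places, and the open tube is held mouth up about 10 cm from the ring light, leaned about 0.315 rad to match the camera's tilt; I estimate its position to within a few millimetres, and the hand-in returned no verdict.

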